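# Lay out the printed snake skeleton behind its skull

### The job

Lay the printed snake out on the dark build plate, in one straight line running back from the skull: the large rib segment directly behind the skull, the small one in front of the rattle, the medium one between those two, and the rattle last. All four stand upright on the plate, centred on the skull's lengthwise axis and with their own lengthwise axes along it, with a gap of about 15 mm from each piece to the next, the skull's back included. Do not disturb the spool, the glue pot and the scraper.

Things in the scene. Friction and masses are not known exactly. Their poses are not given: they have to be found in the camera images.
- plate: Dark steel build plate of a 3D printer, fixed on the table, 280 x 280 mm and 4 mm thick, with two small tabs on its -x edge. Origin: centre of its underside, on the table (its top is 4 mm above). The skull stands near the middle of its +x edge.
- skull: Printed ivory snake skull, fixed on the plate, 56 mm long (x), 50 wide (y), 47 tall. Origin: centre of its underside, on the plate's top. +x points to the snout, -x to the back of the head, a flat face 28 mm behind the origin; the line runs to -x. From above: the snout is the narrow end, the back the wide end with two short horns.
- rib_large: The largest of three loose printed rib segments: three ivory hoops side by side under a black spine strip, 66 mm wide across the arch (y), 30 mm long along the spine (x), 50 mm tall. Origin: centre of its underside; z up. The arch's sides are upright to 29 mm height: grip from above across the 66 mm. Front and back alike. Starts upright on the table.
- rib_medium: The middle-sized of three loose printed rib segments: three ivory hoops side by side under a black spine strip, 51 mm wide across the arch (y), 30 mm long along the spine (x), 44 mm tall. Origin: centre of its underside; z up. The arch's sides are upright to 25 mm height: grip from above across the 51 mm. Front and back alike. Starts upright on the table.
- rib_small: The smallest of three loose printed rib segments: three ivory hoops side by side under a black spine strip, 36 mm wide across the arch (y), 30 mm long along the spine (x), 38 mm tall. Origin: centre of its underside; z up. The arch's sides are upright to 22 mm height: grip from above across the 36 mm. Front and back alike. Starts upright on the table.
- rattle: Loose printed rattle (the tail end): four upright ivory plates in a row on a black core, 40 mm long (its x), 26 mm wide over the middle plates and 24 mm over the end ones (its y), 30 mm tall. Origin: centre of its underside; z up. Gripped from above across its 26 mm width. Front and back are alike. Starts upright on the table.
- spool: Small filament spool lying flat, 120 mm across, 48 mm high, black flanges. Origin: centre of its underside. Bystander.
- gluepot: Small jar with a black lid, 48 mm across, 70 mm high. Origin: centre of its underside. Bystander.
- scraper: Scraper (spatula), 150 mm long, lying flat on the table. Origin: on its underside; its handle end points to its -x. Bystander.

How it is judged:
By the outcome, as a careful person would: the job done as asked, in the order asked, and still so for the second after the job is handed in, with the robot touching nothing.
It also fails if it takes over 96 s, if anything falls off the work surface, if the arm or the gripper's body presses on something with over 40 N, if the wrist force passes 120 N, or if a joint passes its speed limit or range.

### The arm

A 6-joint arm with a two-finger parallel gripper is mounted at the origin on the work surface. World frame = base frame: x ahead of the robot, y to its left, z up, the work surface at z = 0. Lengths are in m, angles in degrees, forces in N, time in s.
With the tool pointing down it reaches from about 0.4 to 0.825 m from the base axis. Payload 7 kg.
Tool frame: the origin (TCP) lies between the finger pads; the fingertips stand 19 mm ahead of it and the grasp point (between the pads) is the TCP; z points along the fingers, y is the line along which they close (so a half turn about z gives the same grasp; the last joint's range is limited). The gripper opens to 88 mm and grips with 3 to 60 N. Pads are 19 mm wide; open, the fingers measure 130 mm over their backs; the gripper's body (78 mm by 193 mm) begins 47 mm behind the grasp point.
Start: joints at [81.48, 20.546, 0.682, 0, -70.136, -16.507], TCP at [0.286, 0.612, 0.207] pointing down, gripper open.
Joint ranges: [-176.03, 176.03], [-82.01, 121.73], [-58.28, 71.71], [-173.87, 95.51], [-174.79, -0.11], [-173.66, 173.66]. Speed limits (degrees/s): [136.94, 136.94, 172.46, 180, 180, 180].

### API

Orientations are given as [roll, pitch, yaw] about the fixed x, y, z axes, in that order (R = Rz(yaw) Ry(pitch) Rx(roll)).
In Python, from plant import r gives the robot as it stands. The module is installed in compiled form; this text tells all that it offers.
- The arm moves only by the shell command python3 -m pendant 'ROWS' [OPENING] [FORCE]. ROWS is JSON, a list of rows, each a list of 6 numbers: the shift along the tool's x, y, z in mm, then the turn, a rotation vector about the tool's x, y, z in rad. In form: [[tx, ty, tz, wx, wy, wz], ...]. A call has 1 to 20 rows; each row is the pose to reach, as a shift and turn from the pose commanded when the call began, along the tool's axes at that moment; what a row does not reach only later rows make up. A row lasts 1/8 s, in which the tool goes at most 62.5 mm and 10.7 degrees, less where a joint would pass 70% of its speed; a pose out of reach is approached as far as the arm can. A call with a gripper value outside its range is refused whole. OPENING is the finger opening in mm, from 0 to 87.6, set as the call begins (- or left out, the last holds). The fingers move at their own pace and stop on an object; FORCE is the grip in N (left out, the last holds). Time passes only in rows, so rows that repeat a pose let the fingers close. It gives the time, the measured TCP pose, the force, the opening and the grip force at its end, in the units of the state.
- r.get_state(): the state, without advancing time (a new reading comes with each control period).
- r.capture(name): name is "side" or "top" or "wrist"; returns the picture (384x512x3 uint8, red, green, blue); there is no depth.
- r.camera_params(name): a dict with "mtx" (3x3 intrinsics, pixels), "rvec" (rotation vector, rad) and "tvec" (3), from world to camera coordinates, as OpenCV has them; the wrist camera has in their place "mount" (4x4, takes a point from camera to tool coordinates, whose origin is the TCP and whose axes are the flange's). Camera axes: x right, y down, z forward; pixel columns grow to the right and rows downward; lengths in m; the calibration is good to about 2 mm. The wrist camera is an equidistant fisheye: a pixel r from the principal point sees the ray r / f radians off the axis. A picture is of the moment at which its call begins: read the wrist's pose just before it. camera_params takes no time and is no camera call.
- r.close_job(): hands the job in; it is judged then, once.
The state is a dict: "time_s": time; "joints": joint angles; "qd": joint speeds; "joint_torque": joint torques, N m; "tcp_pos": TCP position; "eef_rot": TCP orientation; "contact_force": force on the tool from outside, world axes, zero at the start; "moment": the same for the moment, N m; "gripper_width": finger opening in m; "gripper_force": force on a finger pad.
Only numpy, scipy, OpenCV 4.12 (cv2) and the standard library are available. Lean on these libraries where they do the work, as an engineer would, in place of code of your own. Each camera call takes 0.05 s, during which the arm holds its last target. There are 200 camera calls.

## Working session

There is one attempt and no reset: what is moved stays moved. The work goes in short steps, Python scripts to look and compute and a shell command to move; the robot and the scene stay as the last step left them, time stands still between calls to the robot, and variables do not carry over. Pictures are saved under pics/ and viewed, at most 14 in all, crops included, and the job is handed in when it is done.

```bash
mkdir -p pics; python3 - <<'E'
from plant import r
import cv2
for n in("top","side"):
    cv2.imwrite(f"pics/{n}0.png",r.capture(n)[:,:,::-1]); print(r.camera_params(n))
print(r.camera_params("wrist")); print(r.get_state())
E
```

```text
{'mtx': array([[403.76926922,   0.        , 255.89927869],
       [  0.        , 403.76926922, 192.27308693],
       [  0.        ,   0.        ,   1.        ]]), 'rvec': array([ 2.10518078, -2.13506246,  0.17080652]), 'tvec': array([0.04954362, 0.60033435, 0.88418839])}
{'mtx': array([[398.66339778,   0.        , 253.10945461],
       [  0.        , 398.66339778, 190.04558791],
       [  0.        ,   0.        ,   1.        ]]), 'rvec': array([ 2.07903683, -0.61010321,  0.35581925]), 'tvec': array([-0.50439478,  0.22337325,  0.78918981])}
{'mtx': array([[297.31863964,   0.        , 257.67710513],
       [  0.        , 297.31863964, 196.9353651 ],
       [  0.        ,   0.        ,   1.        ]]), 'mount': array([[ 5.85838783e-04, -9.69426585e-01, -2.45380833e-01,
         6.59510606e-02],
       [ 9.99998655e-01,  1.92087791e-04,  1.62858273e-03,
         3.00501804e-04],
       [-1.53165673e-03, -2.45381457e-01,  9.69425394e-01,
        -1.76743067e-01],
       [ 0.00000000e+00,  0.00000000e+00,  0.00000000e+00,
         1.00000000e+00]])}
{'time_s': 0.1, 'joints': array([ 8.14789787e+01,  2.05878070e+01,  6.40647334e-01, -1.64366344e-02,
       -7.01356683e+01, -1.65080612e+01]), 'qd': array([ 0.02056727, -0.14480412,  0.20012544, -0.01858401, -0.03276256,
       -0.00047642]), 'joint_torque': array([-1.16752599e-03, -5.84161878e+01,  2.93751490e+01,  7.01549828e+00,
        1.02198886e-02, -4.99964870e-05]), 'tcp_pos': array([0.28540576, 0.61119892, 0.20572745]), 'eef_rot': array([ 1.79916195e+02, -8.72212480e-03, -2.50346725e+01]), 'contact_force': array([-0.07270798, -0.35430003, -0.81913421]), 'moment': array([0.02634534, 0.03232594, 0.00157409]), 'gripper_force': 0.0, 'gripper_width': 0.08749733953024884}
```

View pics/top0.png

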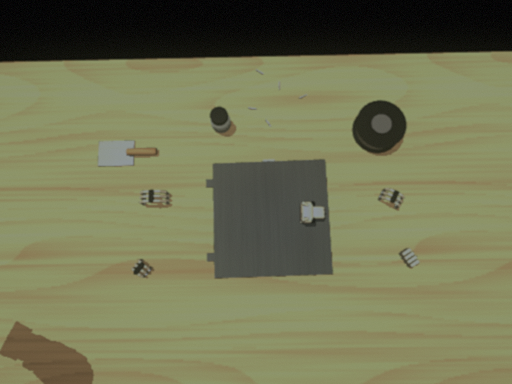

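View pics/side0.png

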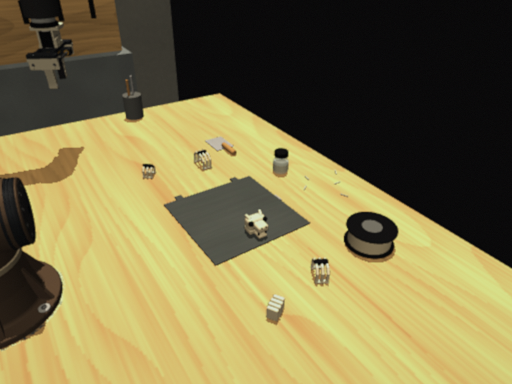

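The top view shows the plate at (270,218) with the skull at (312,212) and its snout to the right. The ribs are at (155,198), (392,198) and (142,268), and the rattle is at (410,258). The spool is at (380,125), the glue pot at (220,120) and the scraper at (128,153). I'll enlarge and measure.

```bash
cat > h.py <<'E'
import numpy as np,cv2
from plant import r
from scipy.spatial.transform import Rotation as Ro
def topray(px,z,n="top"):
    p=r.camera_params(n);R=cv2.Rodrigues(p["rvec"])[0];c=-R.T@p["tvec"]
    px=np.atleast_2d(np.array(px,float))
    d=np.c_[(px-p["mtx"][:2,2])/p["mtx"][0,0],np.ones(len(px))]@R
    return (c+d*((z-c[2])/d[:,2])[:,None])[:,:2]
def wristray(px,z,st):
    p=r.camera_params("wrist");M=p["mount"];px=np.atleast_2d(np.array(px,float))
    v=(px-p["mtx"][:2,2])/p["mtx"][0,0];t=np.linalg.norm(v,axis=1)+1e-9
    d=np.c_[v*(np.sin(t)/t)[:,None],np.cos(t)]
    R=Ro.from_euler("xyz",st["eef_rot"],degrees=True).as_matrix()
    c=st["tcp_pos"]+R@M[:3,3];d=d@(R@M[:3,:3]).T
    return (c+d*((z-c[2])/d[:,2])[:,None])[:,:2]
def row(x,y,z,yaw,st=None):
    "tool shift mm and turn from present pose to a pose, tool down; yaw = world angle of the closing line (mod 180)"
    st=st or r.get_state();R=Ro.from_euler("xyz",st["eef_rot"],degrees=True)
    s=R.inv().apply((np.array([x,y,z])-st["tcp_pos"])*1000)
    g=R.as_matrix()[:,1];cur=np.degrees(np.arctan2(g[1],g[0]))
    dy=(yaw-cur+90)%180-90
    t=(R.inv()*Ro.from_euler("z",dy,degrees=True)*Ro.from_euler("xyz",[180,0,st["eef_rot"][2]],degrees=True)).as_rotvec()
    print("shift",s.round(1),"turn",t.round(4),"dyaw",round(dy,1),"j6 now",st["joints"][5].round(1))
E
python3 - <<'E'
from h import *
im=r.capture("top");g=im.astype(int)
cr=[(155,198),(392,198),(142,268),(410,258),(312,212)]
t=[cv2.resize(im[v-24:v+24,u-24:u+24],(264,264),interpolation=cv2.INTER_CUBIC) for u,v in cr]
t.append(np.zeros_like(t[0]))
cv2.imwrite("pics/c.png",np.vstack([np.hstack(t[:3]),np.hstack(t[3:])])[:,:,::-1])
print([topray(c,0.03).round(3) for c in cr])
# plate mask
m=((g.max(2)<75)).astype(np.uint8);m[:150]=0;m[290:]=0;m[:,:200]=0;m[:,345:]=0
m=cv2.morphologyEx(m,cv2.MORPH_OPEN,np.ones((15,15),np.uint8));m[:,330:]=0
c=max(cv2.findContours(m,0,2)[0],key=cv2.contourArea);b=cv2.boxPoints(cv2.minAreaRect(c))
print(b,topray(b,0.004))
E
```

```text
[array([[0.595, 0.283]]), array([[ 0.586, -0.28 ]]), array([[0.431, 0.308]]), array([[ 0.446, -0.311]]), array([[ 0.556, -0.09 ]])]Traceback (most recent call last):
  File "<stdin>", line 11, in <module>
ValueError: max() iterable argument is empty
```

View pics/c.png

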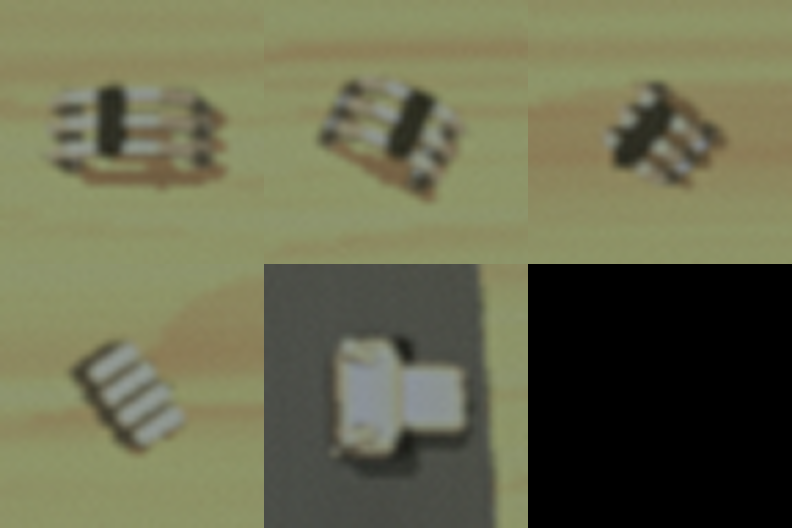

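The crops give the spine strips at full-frame pixels: large (151.2,195.8), medium (394.6,196.4), small (138.6,269.2). The rattle centre is (410.6,257.7), and the skull faces right.

```bash
cat > loc.py <<'E'
from h import *
def ax(a,b,z,c):
    A=topray([np.array(p)/5.5-24.4+np.array(c) for p in (a,b)],z);d=A[1]-A[0]
    return A.mean(0),np.degrees(np.arctan2(d[1],d[0]))%180
E
python3 - <<'E'
from loc import *
P=dict(large=ax((112,86),(112,155),.05,(155,198)),medium=ax((161,92),(134,156),.044,(392,198)),
small=ax((138,115),(88,163),.038,(142,268)),rattle=ax((110,95),(161,167),.03,(410,258)),skull=ax((72,134),(200,134),.05,(312,212)))
for k,v in P.items(): print(k,v[0].round(4),"long axis",v[1].round(1))
(x,y),a=P["large"];row(x,y,.15,a+90)
(x,y),a=P["skull"];row(x,y+.03,.2,a+90)
E
```

```text
large [0.5979 0.287 ] long axis 1.9
medium [ 0.5886 -0.2814] long axis 153.9
small [0.4293 0.3142] long axis 133.9
rattle [ 0.4475 -0.3117] long axis 32.1
skull [ 0.5535 -0.0885] long axis 89.1
shift [420.4 161.5  56.1] turn [ 1.200e-03  2.000e-04 -4.707e-01] dyaw 27.0 j6 now -16.5
shift [526.3 493.4   6.5] turn [ 1.0000e-03 -8.0000e-04  1.1488e+00] dyaw -65.8 j6 now -16.5
```

```bash
python3 -m pendant '[[420,161,56,0,0,-0.47],[420,161,56,0,0,-0.47],[420,161,56,0,0,-0.47],[420,161,56,0,0,-0.47],[420,161,56,0,0,-0.47],[420,161,56,0,0,-0.47],[420,161,56,0,0,-0.47],[420,161,56,0,0,-0.47],[420,161,56,0,0,-0.47],[420,161,56,0,0,-0.47],[420,161,56,0,0,-0.47],[420,161,56,0,0,-0.47]]'
cat > look.py <<'E'
import sys
from h import *
st=r.get_state();im=r.capture("wrist");n=sys.argv[1]
np.savez(n+".npz",im=im,pos=st["tcp_pos"],rot=st["eef_rot"]);cv2.imwrite(f"pics/{n}.png",im[:,:,::-1])
print(st["tcp_pos"].round(4),st["eef_rot"].round(2))
E
python3 look.py w_large
```

```text
time_s: 1.65
tcp_pos: [0.5975, 0.2891, 0.1509]
eef_rot: [-180.0, -0.0, 2.0]
contact_force: [-0.1, -0.1, 0.5]
gripper_width: 0.0877
gripper_force: 0.0
[0.5975 0.2891 0.1509] [-1.7998e+02 -2.0000e-02  1.9900e+00]
```

View pics/w_large.png

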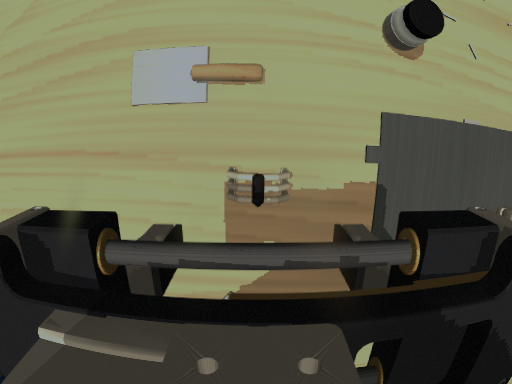

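The wrist view shows the large rib upright at (259,187), with its hoops running across the image and its spine vertical. I'll zoom in.

```bash
python3 - <<'E'
import numpy as np,cv2
im=np.load("w_large.npz")["im"];c=im[160:215,220:300]
c=cv2.resize(c,None,fx=10,fy=10,interpolation=cv2.INTER_CUBIC);cv2.imwrite("pics/wl2.png",c[:,:,::-1])
E
```

```text
(no output)
```

View pics/wl2.png

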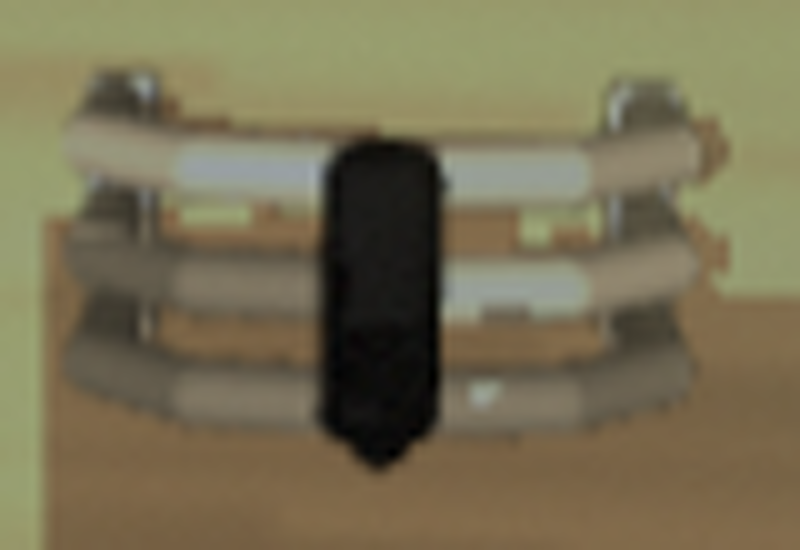

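```bash
python3 - <<'E'
from h import *
st=r.get_state()
px=np.array([[381,170],[381,285],[381,400],[70,250],[695,262]])/10-.45+[220,160]
w=wristray(px,.046,st);print(w.round(4));d=wristray(px[3:],.036,st);d=d[0]-d[1];print(np.linalg.norm(d),np.degrees(np.arctan2(d[1],d[0])))
x,y=w[1];row(x,y,.03,np.degrees(np.arctan2(d[1],d[0])))
E
```

```text
[[0.6121 0.2886]
 [0.6008 0.2882]
 [0.5893 0.2878]
 [0.6032 0.3185]
 [0.6042 0.2578]]
0.06288681669250323 90.87580503164894
shift [  3.2   0.8 120.9] turn [-0.0003 -0.0003  0.0192] dyaw -1.1 j6 now 49.4
```

```bash
python3 -m pendant '[[3,1,0,0,0,0.019],[3,1,60,0,0,0.019],[3,1,100,0,0,0.019],[3,1,125,0,0,0.019],[3,1,125,0,0,0.019],[3,1,125,0,0,0.019]]'
python3 -m pendant '[[0,0,0,0,0,0],[0,0,0,0,0,0],[0,0,0,0,0,0],[0,0,0,0,0,0],[0,0,0,0,0,0],[0,0,0,0,0,0]]' 55 12; python3 -c "
from h import *
st=r.get_state();print(st['gripper_width'],st['gripper_force'])
x,y=.5535,-.0885+.058; row(x,y+.06,.13,-1)"
```

```text
time_s: 2.45
tcp_pos: [0.6019, 0.2876, 0.0268]
eef_rot: [-180.0, -0.1, 0.8]
contact_force: [0.1, -0.9, 0.0]
gripper_width: 0.0878
gripper_force: 0.0
time_s: 3.2
tcp_pos: [0.601, 0.2871, 0.0255]
eef_rot: [180.0, 0.0, 0.8]
contact_force: [0.2, 0.3, 0.6]
gripper_width: 0.0552
gripper_force: 0.0
0.055236583797859354 0.0
shift [ -51.2  256.9 -104.4] turn [ 0.0000e+00  1.0000e-04 -1.5391e+00] dyaw 88.2 j6 now 48.5
```

```bash
python3 look.py w_l3; python3 - <<'E'
import cv2
im=cv2.imread("pics/w_l3.png");cv2.imwrite("pics/wl4.png",cv2.resize(im[100:340,100:420],None,fx=2.4,fy=2.4))
from h import *
s=cv2.imread;im=r.capture("side")[:,:,::-1];cv2.imwrite("pics/s4.png",cv2.resize(im[110:210,150:290],None,fx=5,fy=5,interpolation=2))
E
```

```text
[0.601  0.2871 0.0255] [179.99   0.     0.82]
```

View pics/wl4.png

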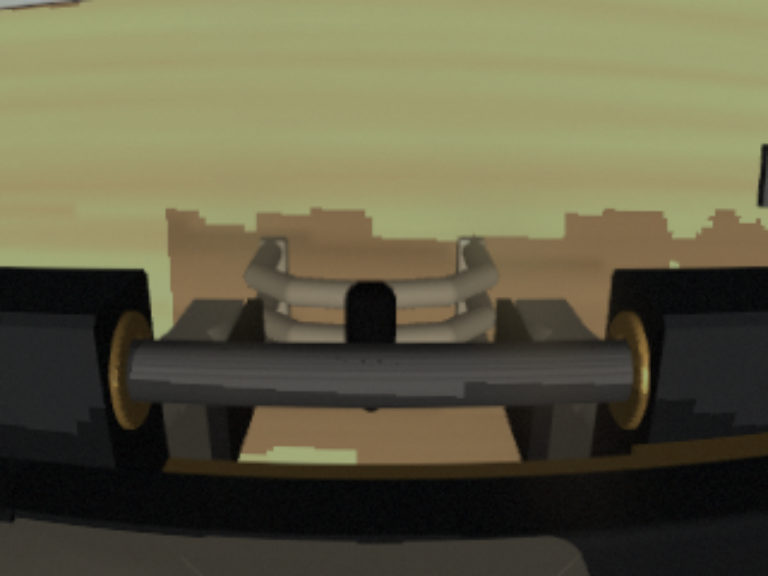

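View pics/s4.png

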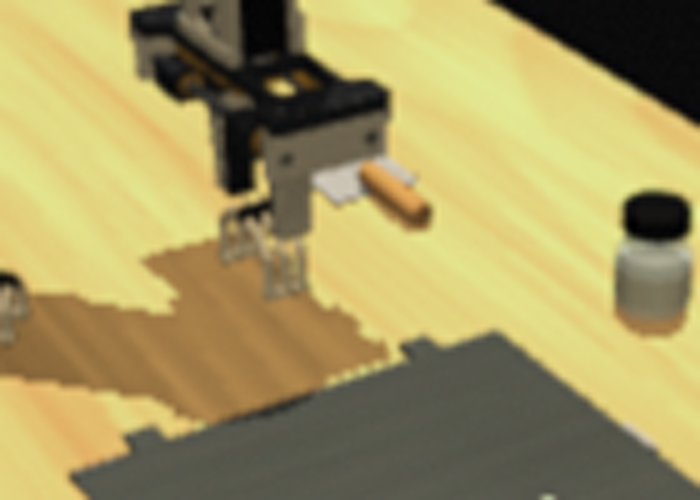

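The rib sits between the pads at view pixels (245–497, 290), and the fingers stopped at the commanded 55 mm with no force. I'll close further.

```bash
python3 -m pendant '[[0,0,0,0,0,0],[0,0,0,0,0,0],[0,0,0,0,0,0],[0,0,0,0,0,0]]' 30 12
```

```text
time_s: 3.8
tcp_pos: [0.6011, 0.2872, 0.0256]
eef_rot: [-180.0, -0.0, 0.8]
contact_force: [-0.4, 0.3, 0.3]
gripper_width: 0.0306
gripper_force: 0.1
```

```bash
python3 look.py w_l5; python3 - <<'E'
from h import *
im=cv2.imread("pics/w_l5.png")[120:290,120:400];a=cv2.resize(im,(490,298),interpolation=2)
im=r.capture("side")[:,:,::-1];b=cv2.resize(im[125:185,170:240],(350,300),interpolation=2)[:298]
im=r.capture("top")[:,:,::-1];c=cv2.resize(im[160:230,100:200],(417,292),interpolation=2)
o=np.zeros((592,800,3),np.uint8);o[:298,:490]=a;o[298:590,:417]=c;o[298:590,430:772]=b[:292,:342];cv2.imwrite("pics/m5.png",o)
E
```

```text
[0.6011 0.2872 0.0256] [-180.     -0.      0.81]
```

View pics/m5.png

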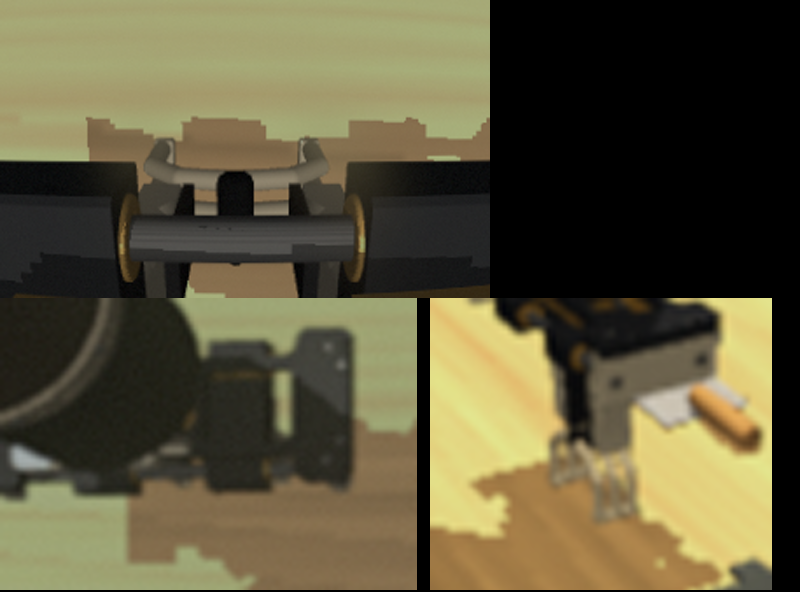

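The wrist and side views show the fingers overlapping the rib's hoops with no contact force, so they may be above it. I'll check by projecting the tip into the side camera.

```bash
python3 - <<'E'
from h import *
p=r.camera_params("side")
for n,P in dict(tip55=(.601,.255,.006),tipat50=(.601,.255,.05),foot_near=(.601,.254,0),footfar=(.601,.32,0),spine=(.601,.287,.05)).items():
    q=cv2.projectPoints(np.array([P]),p["rvec"],p["tvec"],p["mtx"],None)[0].ravel();print(n,((q-[150,110])*5).round())
st=r.get_state();print(st["joints"].round(1),st["gripper_width"],st["tcp_pos"])
E
```

```text
tip55 [289. 286.]
tipat50 [286. 224.]
foot_near [290. 295.]
footfar [242. 252.]
spine [262. 203.]
[ 42.3  28.6 -12.4  -0.  -49.1  48.5] 0.03019772313083442 [0.60109913 0.28721653 0.02562177]
```

```bash
python3 - <<'E'
from h import *
p=r.camera_params("side")
a=np.radians(65);d=np.array([np.cos(a),np.sin(a),0])*.05
for s in(1,-1):
  for z in(.188,.207,.228,.25): print(s,z,cv2.projectPoints(np.array([0.2855,.6115,z])+s*d,p["rvec"],p["tvec"],p["mtx"],None)[0].ravel().round(1))
im=cv2.imread("pics/side0.png")[20:110,10:110];a=cv2.resize(im,None,fx=5.5,fy=5.5,interpolation=2);cv2.imwrite("pics/f.png",a)
E
```

```text
1 0.188 [65.9 89.2]
1 0.207 [64.5 83.4]
1 0.228 [62.9 76.9]
1 0.25 [61.2 70. ]
-1 0.188 [ 57.8 100.1]
-1 0.207 [56.2 94. ]
-1 0.228 [54.4 87.2]
-1 0.25 [52.5 79.8]
```

View pics/f.png

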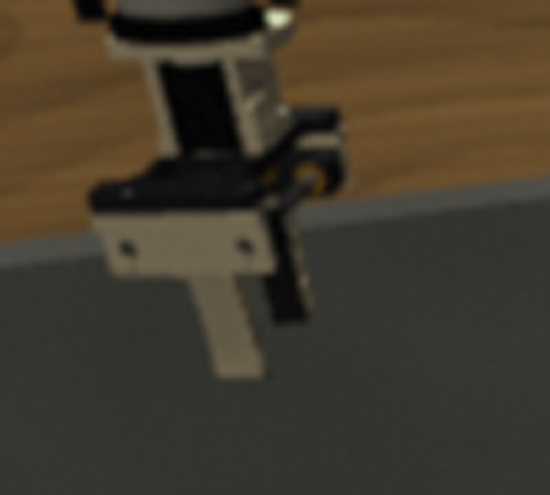

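The side view puts the fingertips at (53.6,88.7) and (62.7,78.2). That is about 36 mm higher than the reported TCP implies, so the fingers are really above the rib. I'll open them and go lower with the force guarded.

```bash
python3 -m pendant '[[0,0,0,0,0,0],[0,0,0,0,0,0],[0,0,0,0,0,0],[0,0,0,0,0,0],[0,0,0,0,0,0],[0,0,0,0,0,0],[0,0,5,0,0,0],[0,0,10,0,0,0],[0,0,10,0,0,0]]' 87.6 12; python3 -m pendant '[[0,0,6,0,0,0],[0,0,12,0,0,0],[0,0,12,0,0,0],[0,0,12,0,0,0]]'
python3 -c "
from h import *
im=r.capture('side')[:,:,::-1];cv2.imwrite('pics/s7.png',cv2.resize(im[110:190,170:270],(750,600),interpolation=2))
print(r.get_state()['tcp_pos'])"
```

```text
time_s: 5.08
tcp_pos: [0.6006, 0.2868, 0.0147]
eef_rot: [180.0, 0.1, 0.8]
contact_force: [0.9, 0.0, -1.1]
gripper_width: 0.0873
gripper_force: 0.0
time_s: 5.58
tcp_pos: [0.6011, 0.2872, 0.0035]
eef_rot: [180.0, 0.0, 0.8]
contact_force: [0.4, 0.4, -0.3]
gripper_width: 0.0873
gripper_force: 0.0
[0.6011674 0.2872342 0.0036923]
```

View pics/s7.png

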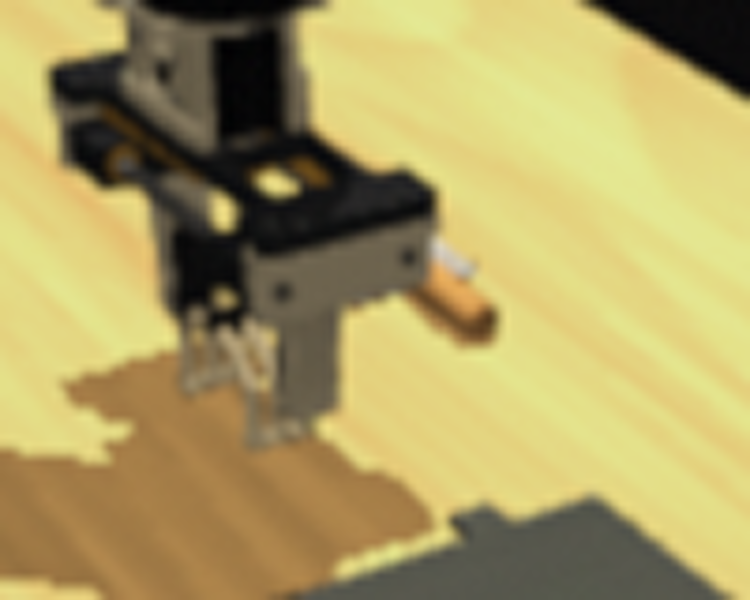

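```bash
python3 - <<'E'
from h import *
p=r.camera_params("side")
for x in(.59,.601,.612):
  for z in (0,.01,.02,.03): print(x,z,((cv2.projectPoints(np.array([x,.287-.044-.007,z]),p["rvec"],p["tvec"],p["mtx"],None)[0].ravel()-[170,110])*7.5).round(),((cv2.projectPoints(np.array([x,.254,z]),p["rvec"],p["tvec"],p["mtx"],None)[0].ravel()-[170,110])*7.5).round())
E
```

```text
0.59 0 [282. 468.] [261. 450.]
0.59 0.01 [281. 447.] [260. 429.]
0.59 0.02 [279. 426.] [259. 408.]
0.59 0.03 [278. 405.] [258. 386.]
0.601 0 [305. 461.] [285. 443.]
0.601 0.01 [304. 440.] [284. 422.]
0.601 0.02 [303. 419.] [283. 401.]
0.601 0.03 [302. 398.] [282. 379.]
0.612 0 [329. 454.] [308. 436.]
0.612 0.01 [328. 433.] [307. 415.]
0.612 0.02 [327. 412.] [306. 394.]
0.612 0.03 [326. 391.] [305. 373.]
```

The fingertips are at about 20 mm height (view pixel (306,418)), so true height is reported height plus 36 mm. The rib's x matches the tool's. I'll go down 14 mm more and grip.

```bash
python3 -m pendant '[[0,0,7,0,0,0],[0,0,14,0,0,0],[0,0,14,0,0,0],[0,0,14,0,0,0]]'; python3 -m pendant '[[0,0,14,0,0,0],[0,0,0,0,0,0],[0,0,0,0,0,0],[0,0,0,0,0,0],[0,0,0,0,0,0]]' 30 12 --help 2>&1 | tail -8
```

```text
time_s: 6.12
tcp_pos: [0.6011, 0.2871, -0.0105]
eef_rot: [180.0, 0.0, 0.8]
contact_force: [0.4, -0.2, 0.9]
gripper_width: 0.0879
gripper_force: 0.0
time_s: 6.75
tcp_pos: [0.6021, 0.288, -0.0091]
eef_rot: [-179.9, -0.1, 0.9]
contact_force: [-1.8, 0.7, 13.1]
gripper_width: 0.0654
gripper_force: 12.0
```

```bash
python3 -m pendant '[[0,0,-40,0,0,0],[0,0,-100,0,0,0],[0,0,-110,0,0,0],[0,0,-110,0,0,0]]'; python3 -c "
from h import *
row(.5535,.02,.10,-1)"
```

```text
time_s: 7.25
tcp_pos: [0.601, 0.2873, 0.0995]
eef_rot: [-179.9, -0.0, 0.8]
contact_force: [0.2, 0.4, -1.8]
gripper_width: 0.0655
gripper_force: 12.0
shift [-51.2 266.6  -0.8] turn [-4.0000e-04 -1.1000e-03 -1.5395e+00] dyaw 88.2 j6 now 48.5
```

```bash
python3 -m pendant '[[-51,267,0,0,0,0.18],[-51,267,0,0,0,0.36],[-51,267,0,0,0,0.54],[-51,267,0,0,0,0.72],[-51,267,0,0,0,0.9],[-51,267,0,0,0,1.08],[-51,267,0,0,0,1.26],[-51,267,0,0,0,1.44],[-51,267,0,0,0,1.602],[-51,267,0,0,0,1.602],[-51,267,0,0,0,1.602],[-51,267,0,0,0,1.602]]'; python3 look.py w_sk
```

```text
time_s: 8.75
tcp_pos: [0.5536, 0.0194, 0.0991]
eef_rot: [180.0, -0.0, -90.9]
contact_force: [0.3, -0.4, -1.0]
gripper_width: 0.0655
gripper_force: 12.0
[0.5536 0.0194 0.0991] [ 1.7996e+02 -1.0000e-02 -9.0860e+01]
```

View pics/w_sk.png

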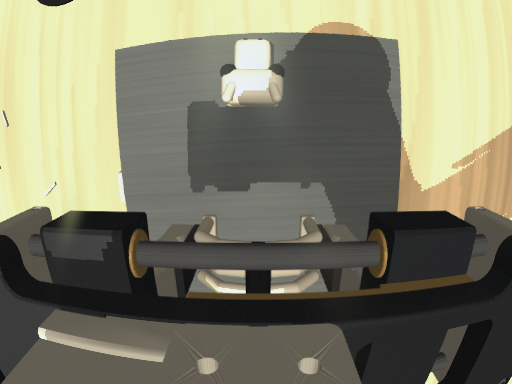

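The skull stands at (252,72), with its back face at about v=105 and snout up. The plate's front corners are near (116,50) and (398,40), and the rib hangs in the gripper.

```bash
cat > sk.py <<'E'
from h import *
d=np.load("w_sk.npz");im=d["im"].astype(int);st=dict(tcp_pos=d["pos"].copy(),eef_rot=d["rot"])
sub=im[30:120,200:310];m=((sub.min(2)>110)).astype(np.uint8)
n,l,s,c=cv2.connectedComponentsWithStats(m);k=1+s[1:,4].argmax();m=l==k
print("bbox",s[k][:4]+[200,30,0,0])
rows=[(v,np.where(m[v])[0]) for v in range(90) if m[v].any()]
ctr=np.array([[200+(x.min()+x.max())/2,30+v] for v,x in rows]);wd=[x.max()-x.min()+1 for v,x in rows]
print([(int(a[1]),a[0],w) for a,w in zip(ctr,wd)][::4])
for dz in(0,.0355):
    st["tcp_pos"]=d["pos"]+[0,0,dz]
    W=wristray([[116,50],[398,40],[402,200],[123,200]],.004,st);print("plate",W.round(4),np.linalg.norm(W[0]-W[1]),"left dir",np.degrees(np.arctan2(*(W[0]-W[3])[::-1])),"right",np.degrees(np.arctan2(*(W[1]-W[2])[::-1])))
E
python3 sk.py
```

```text
bbox [200  30 110  77]
[(30, np.float64(254.5), np.int64(110)), (34, np.float64(251.0), np.int64(103)), (38, np.float64(249.0), np.int64(99)), (42, np.float64(248.5), np.int64(98)), (46, np.float64(247.0), np.int64(95)), (50, np.float64(242.5), np.int64(86)), (54, np.float64(242.5), np.int64(86)), (58, np.float64(242.0), np.int64(85)), (62, np.float64(239.5), np.int64(80)), (66, np.float64(234.5), np.int64(70)), (70, np.float64(235.5), np.int64(72)), (74, np.float64(238.0), np.int64(77)), (78, np.float64(241.0), np.int64(83)), (82, np.float64(241.0), np.int64(83)), (86, np.float64(241.0), np.int64(83)), (90, np.float64(241.0), np.int64(83)), (94, np.float64(240.5), np.int64(82)), (98, np.float64(240.0), np.int64(81)), (102, np.float64(245.0), np.int64(57)), (106, np.float64(221.5), np.int64(6))]
plate [[ 0.6901 -0.1287]
 [ 0.4133 -0.1353]
 [ 0.4052  0.0271]
 [ 0.6902  0.0229]] 0.2769077246214174 left dir -90.05347992360252 right -87.14857454610522
plate [[ 0.708  -0.1394]
 [ 0.395  -0.1469]
 [ 0.3859  0.0368]
 [ 0.7082  0.0319]] 0.31307050961471333 left dir -90.05347992360252 right -87.1485745461052
```

```bash
python3 - <<'E'
from h import *
d=np.load("w_sk.npz");im=d["im"].astype(int);st=dict(tcp_pos=d["pos"],eef_rot=d["rot"])
sub=im[36:112,214:292];m=((sub.min(2)>130)).astype(np.uint8)
n,l,s,c=cv2.connectedComponentsWithStats(m);k=1+s[1:,4].argmax();m=l==k
R=[]
for v in range(76):
    x=np.where(m[v])[0]
    if len(x): R.append((36+v,214+x.min(),214+x.max()))
print(R[::3],R[-3:]);R=np.array(R)
for z in(.004,.025,.05):
    print(z,wristray(np.c_[(R[:,1]+R[:,2])/2,R[:,0]],z,st)[[3,10,20,30,45,55,60,-1]].round(4).tolist())
print("snout at .03, back .004", wristray([[253,40]],.03,st),wristray([[252,105],[240,105],[265,105]],.004,st))
print(im[95:112,252])
E
```

```text
[(39, np.int64(240), np.int64(264)), (42, np.int64(236), np.int64(268)), (45, np.int64(235), np.int64(269)), (48, np.int64(234), np.int64(269)), (51, np.int64(234), np.int64(270)), (54, np.int64(234), np.int64(270)), (57, np.int64(234), np.int64(270)), (60, np.int64(234), np.int64(270)), (63, np.int64(234), np.int64(269)), (66, np.int64(236), np.int64(269)), (69, np.int64(235), np.int64(268)), (72, np.int64(230), np.int64(273)), (75, np.int64(223), np.int64(278)), (78, np.int64(221), np.int64(281)), (81, np.int64(221), np.int64(281)), (84, np.int64(221), np.int64(281)), (87, np.int64(221), np.int64(281)), (90, np.int64(221), np.int64(281)), (93, np.int64(221), np.int64(279)), (96, np.int64(222), np.int64(280)), (99, np.int64(222), np.int64(279)), (102, np.int64(228), np.int64(238)), (105, np.int64(228), np.int64(230))] [(103, np.int64(230), np.int64(238)), (104, np.int64(227), np.int64(229)), (105, np.int64(228), np.int64(230))]
0.004 [[0.5566, -0.1234], [0.5571, -0.1165], [0.5568, -0.1068], [0.5574, -0.0973], [0.558, -0.0833], [0.5591, -0.074], [0.5587, -0.0694], [0.5782, -0.0644]]
0.025 [[0.5563, -0.1174], [0.5568, -0.1111], [0.5565, -0.1022], [0.557, -0.0934], [0.5576, -0.0804], [0.5586, -0.0719], [0.5582, -0.0676], [0.5763, -0.063]]
0.05 [[0.556, -0.1104], [0.5564, -0.1047], [0.5562, -0.0966], [0.5566, -0.0887], [0.5572, -0.077], [0.558, -0.0694], [0.5577, -0.0655], [0.5739, -0.0614]]
snout at .03, back .004 [[ 0.55539988 -0.11779021]] [[ 0.55741222 -0.06384143]
 [ 0.56824501 -0.06408434]
 [ 0.54569078 -0.06368009]]
[[197 185 158]
 [189 178 151]
 [184 173 146]
 [177 167 141]
 [171 160 136]
 [164 153 130]
 [157 148 126]
 [138 131 112]
 [119 113  97]
 [101  97  84]
 [104  98  86]
 [ 98  95  85]
 [ 85  87  81]
 [ 85  86  82]
 [ 85  88  82]
 [ 83  85  80]
 [ 84  86  80]]
```

```bash
python3 - <<'E'
from h import *
im=cv2.cvtColor(cv2.imread("pics/top0.png"),cv2.COLOR_BGR2HSV).astype(int);m=(im[:,:,1]<60)
def ang(P,z=.004):
    w=topray(P,z);l=cv2.fitLine(w.astype(np.float32),cv2.DIST_HUBER,0,.001,.001).ravel();return np.degrees(np.arctan2(l[1],l[0]))%180,l[2:]
T=[];B=[];L=[];Rr=[]
for u in range(222,320,2):
    v=np.where(m[150:300,u])[0]+150;T.append((u,v.min()));B.append((u,v.max()))
for v in [*range(195,250,2)]:
    u=np.where(m[v,190:345])[0]+190;L.append((u.min(),v));Rr.append((u.max(),v))
for n,P in zip("TBLR",(T,B,L,Rr)): print(n,P[0],P[-1],ang(P))
d=np.load("w_sk.npz");im=d["im"];st=dict(tcp_pos=d["pos"],eef_rot=d["rot"])
# wrist: plate left/right edges by strongest saturation change
s=cv2.GaussianBlur(cv2.cvtColor(im,cv2.COLOR_RGB2HSV)[:,:,1].astype(np.float32),(3,3),0);g=np.diff(s,axis=1)
for lo,hi,sg in((105,140,-1),(385,415,1)):
    P=[(lo+(sg*g[v,lo:hi]).argmax()+.5,v) for v in range(60,170,3)]
    w=wristray(P,.004,st);l=cv2.fitLine(w.astype(np.float32),cv2.DIST_HUBER,0,.001,.001).ravel();print("wrist edge",P[0],P[-1],np.degrees(np.arctan2(l[1],l[0]))%180,l[2:])
g=np.diff(s,axis=0);P=[(u,25+(-g[25:60,u]).argmax()+.5) for u in [*range(130,230,4),*range(285,390,4)]]
w=wristray(P,.004,st);l=cv2.fitLine(w.astype(np.float32),cv2.DIST_HUBER,0,.001,.001).ravel();print("front",P[0],P[-1],np.degrees(np.arctan2(l[1],l[0]))%180,l[2:])
E
```

```text
T (222, np.int64(163)) (318, np.int64(160)) (np.float32(91.12949), array([0.6869516 , 0.01492069], dtype=float32))
B (222, np.int64(277)) (318, np.int64(274)) (np.float32(91.248055), array([0.4103121, 0.0111432], dtype=float32))
L (np.int64(213), 195) (np.int64(214), 249) (np.float32(1.630236), array([0.54703057, 0.14558865], dtype=float32))
R (np.int64(327), 195) (np.int64(330), 249) (np.float32(1.0447533), array([ 0.53474075, -0.13205191], dtype=float32))
wrist edge (np.float64(114.5), 60) (np.float64(121.5), 168) 91.24669 [ 0.68968064 -0.06280077]
wrist edge (np.float64(398.5), 60) (np.float64(399.5), 168) 91.367645 [ 0.41266885 -0.06024111]
front (130, np.float64(46.5)) (389, np.float64(38.5)) 1.3660619 [ 0.5720074 -0.1319323]
```

```bash
cat > ske.py <<'E'
from h import *
import sys
def run(f):
    d=np.load(f);im=d["im"];st=dict(tcp_pos=d["pos"],eef_rot=d["rot"])
    G=cv2.GaussianBlur(im.mean(2).astype(np.float32),(3,3),0)
    def sub(g,lo):
        i=int(g.argmax());i=min(max(i,1),len(g)-2);a,b,c=g[i-1:i+2];return lo+i+.5+.5*(a-c)/(a-2*b+c-1e-6)
    def fit(P,z,n):
        w=wristray(P,z,st);l=cv2.fitLine(w.astype(np.float32),cv2.DIST_HUBER,0,.0005,.001).ravel();a=np.degrees(np.arctan2(l[1],l[0]))%180
        print(n,np.round(P[0],1),np.round(P[-1],1),"ang",round(float(a),2),"pt",l[2:].round(4));return a
    return G,sub,fit,st
if __name__=="__main__":
    G,sub,fit,st=run("w_sk.npz")
    ed=lambda vs,lo,hi,s:[(sub(s*np.diff(G[v,lo:hi]),lo),v) for v in vs]
    edv=lambda us,lo,hi,s:[(u,sub(s*np.diff(G[lo:hi,u]),lo)) for u in us]
    fit(ed(range(47,65,2),226,242,1),.035,"snoutL");fit(ed(range(47,65,2),262,279,-1),.035,"snoutR")
    fit(ed(range(78,98,2),213,229,1),.04,"bodyL");fit(ed(range(78,98,2),274,291,-1),.04,"bodyR")
    fit(edv(range(242,263,2),33,46,1),.035,"front");fit(edv(range(228,276,3),98,112,-1),.004,"back")
E
python3 ske.py
```

```text
snoutL [234.6  47. ] [234.3  63. ] ang 88.5 pt [ 0.5703 -0.1038]
snoutR [269.6  47. ] [269.4  63. ] ang 88.19 pt [ 0.5421 -0.1032]
bodyL [221.6  78. ] [221.6  96. ] ang 88.98 pt [ 0.5806 -0.0767]
bodyR [281.8  78. ] [280.9  96. ] ang 87.45 pt [ 0.5332 -0.0758]
front [242.   39.2] [262.   39.4] ang 178.49 pt [ 0.5565 -0.117 ]
back [228.  105.6] [273.   99.1] ang 2.33 pt [ 0.5568 -0.0659]
```

```bash
python3 -c "
from h import *
row(.5582,-.033,-.005,-1.7)"
```

```text
shift [ 52.3  -5.4 104.3] turn [ 0.0005 -0.0002  0.0142] dyaw -0.8 j6 now -23.1
```

```bash
python3 -m pendant '[[52,-5,0,0,0,0.014],[52,-5,40,0,0,0.014],[52,-5,80,0,0,0.014],[52,-5,95,0,0,0.014],[52,-5,100,0,0,0.014],[52,-5,104,0,0,0.014],[52,-5,104,0,0,0.014],[52,-5,104,0,0,0.014]]'; python3 -m pendant '[[0,0,0,0,0,0],[0,0,0,0,0,0],[0,0,0,0,0,0],[0,0,0,0,0,0],[0,0,-10,0,0,0],[0,0,-60,0,0,0],[0,0,-110,0,0,0],[0,0,-110,0,0,0],[0,0,-110,0,0,0]]' 85; python3 -c "
from h import *
row(.5886,-.2814,.11,63.9)"
```

```text
time_s: 9.8
tcp_pos: [0.5586, -0.0324, -0.0036]
eef_rot: [-179.9, 0.0, -91.8]
contact_force: [0.1, -0.1, -0.4]
gripper_width: 0.0657
gripper_force: 12.0
time_s: 10.92
tcp_pos: [0.5578, -0.0326, 0.1059]
eef_rot: [-180.0, 0.0, -91.8]
contact_force: [-0.2, -0.5, -0.7]
gripper_width: 0.0852
gripper_force: 0.0
shift [247.7 -38.6  -4.2] turn [-1.0000e-03  1.0000e-04 -1.1465e+00] dyaw 65.7 j6 now -18.5
```

```bash
python3 look.py w_p1; python3 -m pendant '[[248,-39,-40,0,0,-0.18],[248,-39,-40,0,0,-0.36],[248,-39,-40,0,0,-0.54],[248,-39,-40,0,0,-0.72],[248,-39,-40,0,0,-0.9],[248,-39,-40,0,0,-1.146],[248,-39,-40,0,0,-1.146],[248,-39,-40,0,0,-1.146],[248,-39,-40,0,0,-1.146],[248,-39,-40,0,0,-1.146]]'; python3 look.py w_m
python3 - <<'E'
import cv2,numpy as np
a=cv2.imread("pics/w_p1.png")[60:235,180:330];b=cv2.imread("pics/w_m.png")[140:230,205:315]
o=np.zeros((600,800,3),np.uint8);a=cv2.resize(a,None,fx=3.2,fy=3.2,interpolation=2);o[:a.shape[0],:480]=a[:600];b=cv2.resize(b,(318,260),interpolation=2);o[:260,482:]=b;cv2.imwrite("pics/m12.png",o)
E
```

```text
[ 0.5578 -0.0326  0.1059] [-1.7996e+02  3.0000e-02 -9.1790e+01]
time_s: 12.22
tcp_pos: [0.5892, -0.2815, 0.1452]
eef_rot: [180.0, 0.0, -26.2]
contact_force: [-0.5, -0.3, -0.2]
gripper_width: 0.085
gripper_force: 0.0
[ 0.5892 -0.2815  0.1452] [ 1.7999e+02  3.0000e-02 -2.6160e+01]
```

View pics/m12.png

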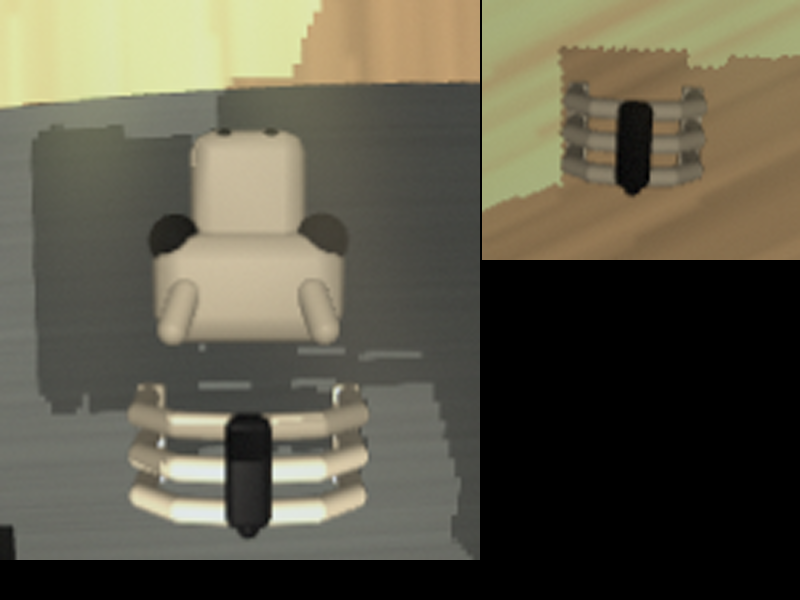

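The large rib stands behind the skull, aligned and centred (skull axis at view u≈248, spine at 249), with a clear gap. The medium rib is at (634,143) in the inset, nearly aligned with the tool.

```bash
python3 - <<'E'
from h import *
L=lambda n:(lambda d:dict(tcp_pos=d["pos"],eef_rot=d["rot"],joints=np.zeros(6)))(np.load(n))
st=L("w_p1.npz");q=lambda x,y:[x/3.2+179.65,y/3.2+59.65]
print("back",wristray([q(248,342)],.004,st),"rib",wristray([q(249,420),q(249,466),q(249,511)],.05,st),"foot",wristray([q(150,386),q(346,386)],.006,st))
a=wristray([q(131,462),q(367,458)],.033,st);print(a)
st=L("w_m.npz");st["joints"]=r.get_state()["joints"];q=lambda x,y:[(x-482)/2.89+204.65,y/2.89+139.65]
w=wristray([q(634,108),q(634,143),q(634,177)],.040,st);e=wristray([q(565,136),q(703,139)],.03,st);d=e[0]-e[1];a=np.degrees(np.arctan2(d[1],d[0]))
print(w,a,np.linalg.norm(d));row(*w[1],-.0105,a,st)
E
```

```text
back [[ 0.55679823 -0.05758512]] rib [[ 0.55690966 -0.04458553]
 [ 0.55727967 -0.03259217]
 [ 0.55765186 -0.0205369 ]] foot [[ 0.58630137 -0.0456717 ]
 [ 0.52809174 -0.04387276]]
[[ 0.58968758 -0.0298669 ]
 [ 0.52509699 -0.02900791]]
[[ 0.60187056 -0.28816352]
 [ 0.59112841 -0.28289011]
 [ 0.5805026  -0.27767331]] 62.573232994214464 0.04810561429281428
shift [  2.4   0.3 155.7] turn [0.0001 0.0005 0.0221] dyaw -1.3 j6 now 72.3
```

```bash
python3 -m pendant '[[2,0,50,0,0,0.022],[2,0,100,0,0,0.022],[2,0,140,0,0,0.022],[2,0,155,0,0,0.022],[2,0,155,0,0,0.022],[2,0,155,0,0,0.022]]'; python3 -m pendant '[[0,0,0,0,0,0],[0,0,0,0,0,0],[0,0,0,0,0,0],[0,0,0,0,0,0],[0,0,0,0,0,0],[0,0,0,0,0,0],[0,0,0,0,0,0],[0,0,-60,0,0,0],[0,0,-110,0,0,0],[0,0,-110,0,0,0],[0,0,-110,0,0,0]]' 30 12;python3 -c "
from h import *
row(.5591,.012,.1,-1.7)"
```

```text
time_s: 13.02
tcp_pos: [0.5925, -0.2829, -0.0075]
eef_rot: [-180.0, -0.2, -27.4]
contact_force: [0.9, -0.0, 0.9]
gripper_width: 0.085
gripper_force: 0.0
time_s: 14.4
tcp_pos: [0.5906, -0.2824, 0.1002]
eef_rot: [-180.0, 0.0, -27.4]
contact_force: [-0.5, 0.5, -1.8]
gripper_width: 0.0504
gripper_force: 12.0
shift [-163.5 -246.9    0.3] turn [-1.0000e-04  5.0000e-04  1.1223e+00] dyaw -64.3 j6 now 71.2
```

```bash
python3 -m pendant '[[-163,-247,0,0,0,0.18],[-163,-247,0,0,0,0.36],[-163,-247,0,0,0,0.54],[-163,-247,0,0,0,0.72],[-163,-247,0,0,0,0.9],[-163,-247,0,0,0,1.122],[-163,-247,0,0,0,1.122],[-163,-247,0,0,0,1.122],[-163,-247,0,0,0,1.122],[-163,-247,0,0,0,1.122]]'; python3 -c "
from h import *
row(.5591,.012,-.005,-1.7)"
```

```text
time_s: 15.65
tcp_pos: [0.5597, 0.0113, 0.1002]
eef_rot: [180.0, -0.0, -91.6]
contact_force: [0.2, -0.7, -1.2]
gripper_width: 0.0505
gripper_force: 12.0
shift [ -0.7   0.5 105.2] turn [ 0.0007 -0.0002  0.001 ] dyaw -0.1 j6 now -22.8
```

```bash
python3 -m pendant '[[-1,0,50,0,0,0],[-1,0,90,0,0,0],[-1,0,101,0,0,0],[-1,0,105,0,0,0],[-1,0,105,0,0,0],[-1,0,105,0,0,0]]'; python3 -m pendant '[[0,0,0,0,0,0],[0,0,0,0,0,0],[0,0,0,0,0,0],[0,0,0,0,0,0],[0,0,-10,0,0,0],[0,0,-60,0,0,0],[0,0,-120,0,0,0],[0,0,-120,0,0,0],[0,0,-120,0,0,0]]' 75; python3 look.py w_p2; python3 -c "
from h import *
row(.4293,.3142,.145,43.9)"
```

```text
time_s: 16.4
tcp_pos: [0.5609, 0.013, -0.0031]
eef_rot: [-179.9, 0.0, -91.6]
contact_force: [-0.2, 0.4, 0.7]
gripper_width: 0.0505
gripper_force: 12.0
time_s: 17.52
tcp_pos: [0.5598, 0.0128, 0.1162]
eef_rot: [-179.9, 0.0, -91.7]
contact_force: [0.7, 1.0, 0.0]
gripper_width: 0.0751
gripper_force: 0.0
[0.5598 0.0128 0.1162] [-1.7995e+02  4.0000e-02 -9.1670e+01]
shift [-297.7  138.7  -29.6] turn [ 8.000e-04  3.000e-04 -7.954e-01] dyaw 45.6 j6 now -23.0
```

```bash
python3 -m pendant '[[-298,139,-30,0,0,-0.18],[-298,139,-30,0,0,-0.36],[-298,139,-30,0,0,-0.54],[-298,139,-30,0,0,-0.795],[-298,139,-30,0,0,-0.795],[-298,139,-30,0,0,-0.795],[-298,139,-30,0,0,-0.795],[-298,139,-30,0,0,-0.795],[-298,139,-30,0,0,-0.795],[-298,139,-30,0,0,-0.795]]'; python3 look.py w_s
python3 - <<'E'
import cv2,numpy as np
a=cv2.imread("pics/w_p2.png")[60:235,180:330];b=cv2.imread("pics/w_s.png")[140:230,205:315]
o=np.zeros((600,800,3),np.uint8);a=cv2.resize(a,None,fx=3.2,fy=3.2,interpolation=2);o[:a.shape[0],:480]=a[:600];b=cv2.resize(b,(318,260),interpolation=2);o[:260,482:]=b;cv2.imwrite("pics/m13.png",o)
E
```

```text
time_s: 18.82
tcp_pos: [0.43, 0.3137, 0.1455]
eef_rot: [180.0, -0.0, -46.2]
contact_force: [0.8, 0.5, -0.3]
gripper_width: 0.0748
gripper_force: 0.0
[0.43   0.3137 0.1455] [179.99  -0.   -46.2 ]
```

View pics/m13.png

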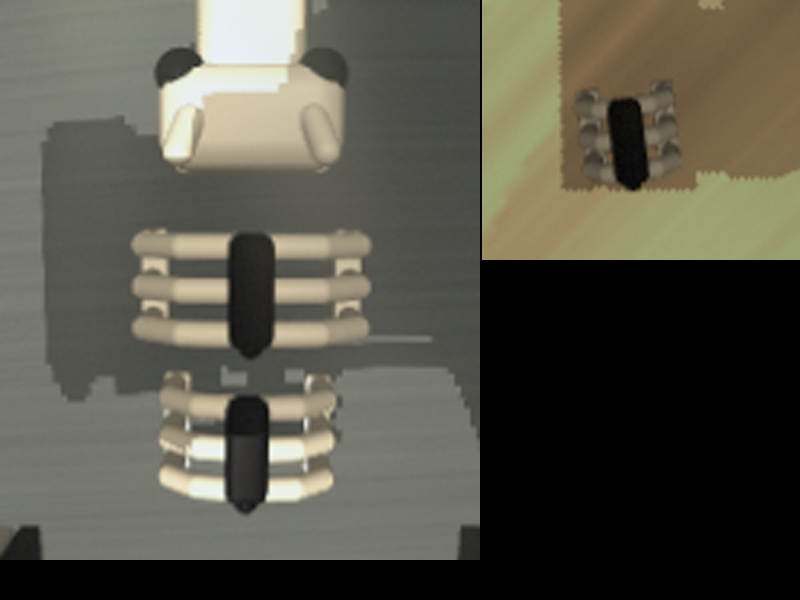

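```bash
python3 - <<'E'
from h import *
L=lambda n:(lambda d:dict(tcp_pos=d["pos"],eef_rot=d["rot"],joints=np.zeros(6)))(np.load(n))
st=L("w_p2.npz");q=lambda x,y:[x/3.2+179.65,y/3.2+59.65]
print("large",wristray([q(251,246),q(251,290),q(251,332)],.05,st).round(4).tolist(),"med",wristray([q(246,407),q(246,446),q(246,488)],.044,st).round(4).tolist(),"skull sym",wristray([q(252,140)],.045,st))
e=wristray([q(162,439),q(332,439)],.03,st);print("med hoop ends",e.round(4).tolist())
st=L("w_s.npz");st["joints"]=r.get_state()["joints"];q=lambda x,y:[(x-482)/2.89+204.65,y/2.89+139.65]
w=wristray([q(626,102),q(628.5,134),q(632,168)],.034,st);e=wristray([q(588,137),q(669,128)],.028,st);d=e[0]-e[1];a=np.degrees(np.arctan2(d[1],d[0]))
d2=w[0]-w[2];print(w,a,np.degrees(np.arctan2(d2[1],d2[0]))+90,np.linalg.norm(d));row(*w[1],-.0105,a,st)
E
```

```text
large [[0.5574, -0.0424], [0.5577, -0.0312], [0.558, -0.0203]] med [[0.5599, 0.0007], [0.5602, 0.0115], [0.5606, 0.0234]] skull sym [[ 0.55631648 -0.06985959]]
med hoop ends [[0.5843, 0.0124], [0.5358, 0.0138]]
[[0.44258271 0.30416814]
 [0.43426648 0.31162821]
 [0.4250741  0.31948495]] 50.28031393651035 48.82004070828033 0.02855155335598213
shift [  4.4  -1.7 156. ] turn [ 0.0003 -0.     -0.1131] dyaw 6.5 j6 now -13.4
```

```bash
python3 -m pendant '[[4,-2,50,0,0,-0.1],[4,-2,100,0,0,-0.1],[4,-2,140,0,0,-0.1],[4,-2,155,0,0,-0.1],[4,-2,155,0,0,-0.1],[4,-2,155,0,0,-0.1],[4,-2,155,0,0,-0.1]]'; python3 -m pendant '[[0,0,0,0,0,0],[0,0,0,0,0,0],[0,0,0,0,0,0],[0,0,0,0,0,0],[0,0,0,0,0,0],[0,0,0,0,0,0],[0,0,0,0,0,0],[0,0,0,0,0,0],[0,0,-60,0,0,0],[0,0,-110,0,0,0],[0,0,-110,0,0,0],[0,0,-110,0,0,0]]' 20 12;python3 -c "
from h import *
row(.5605,.057,.1,-1.7)"
```

```text
time_s: 19.75
tcp_pos: [0.4345, 0.314, -0.0079]
eef_rot: [-179.8, 0.0, -40.4]
contact_force: [0.3, 0.9, -0.0]
gripper_width: 0.0749
gripper_force: 0.0
time_s: 21.25
tcp_pos: [0.4335, 0.3128, 0.1004]
eef_rot: [-180.0, 0.0, -40.4]
contact_force: [-0.4, 0.3, -1.5]
gripper_width: 0.0352
gripper_force: 12.0
shift [262.5 112.5   0.3] turn [1.000e-04 4.000e-04 8.953e-01] dyaw -51.3 j6 now -7.2
```

```bash
python3 -m pendant '[[262,112,0,0,0,0.18],[262,112,0,0,0,0.36],[262,112,0,0,0,0.54],[262,112,0,0,0,0.72],[262,112,0,0,0,0.895],[262,112,0,0,0,0.895],[262,112,0,0,0,0.895],[262,112,0,0,0,0.895],[262,112,0,0,0,0.895],[262,112,0,0,0,0.895]]'; python3 -c "
from h import *
row(.5605,.057,-.005,-1.7)"
```

```text
time_s: 22.5
tcp_pos: [0.5607, 0.0587, 0.1007]
eef_rot: [-180.0, 0.0, -91.6]
contact_force: [0.4, 0.2, -0.6]
gripper_width: 0.0353
gripper_force: 12.0
shift [  1.7   0.2 105.7] turn [-0.0002  0.0001  0.002 ] dyaw -0.1 j6 now -27.4
```

```bash
python3 -m pendant '[[1,0,50,0,0,0],[1,0,90,0,0,0],[1,0,101,0,0,0],[1,0,105,0,0,0],[1,0,105,0,0,0],[1,0,105,0,0,0],[1,0,105,0,0,0]]'; python3 -m pendant '[[0,0,0,0,0,0],[0,0,0,0,0,0],[0,0,0,0,0,0],[0,0,0,0,0,0],[0,0,-10,0,0,0],[0,0,-60,0,0,0],[0,0,-120,0,0,0],[0,0,-120,0,0,0],[0,0,-120,0,0,0]]' 65; python3 look.py w_p3; python3 -c "
from h import *
row(.4475,-.3117,.145,122.1)"
```

```text
time_s: 23.38
tcp_pos: [0.5614, 0.0573, -0.0035]
eef_rot: [-179.9, 0.0, -91.7]
contact_force: [-0.0, -0.2, 0.7]
gripper_width: 0.0355
gripper_force: 12.0
time_s: 24.5
tcp_pos: [0.5607, 0.0571, 0.1162]
eef_rot: [-179.9, 0.0, -91.7]
contact_force: [0.7, 0.1, -0.2]
gripper_width: 0.0649
gripper_force: 0.0
[0.5607 0.0571 0.1162] [-1.7995e+02  5.0000e-02 -9.1680e+01]
shift [371.7 101.8 -29.6] turn [ 7.000e-04 -4.000e-04  9.812e-01] dyaw -56.2 j6 now -27.4
```

```bash
python3 -m pendant '[[372,102,-30,0,0,0.18],[372,102,-30,0,0,0.36],[372,102,-30,0,0,0.54],[372,102,-30,0,0,0.72],[372,102,-30,0,0,0.98],[372,102,-30,0,0,0.98],[372,102,-30,0,0,0.98],[372,102,-30,0,0,0.98],[372,102,-30,0,0,0.98],[372,102,-30,0,0,0.98],[372,102,-30,0,0,0.98]]'; python3 look.py w_r
python3 - <<'E'
from h import *
d=np.load("w_r.npz");im=d["im"];st=dict(tcp_pos=d["pos"],eef_rot=d["rot"],joints=r.get_state()["joints"])
h=cv2.cvtColor(im,cv2.COLOR_RGB2HSV)[130:235,190:325];print(h[::12,::12,1],h[::12,::12,2])
E
```

```text
time_s: 25.92
tcp_pos: [0.4485, -0.311, 0.1456]
eef_rot: [-180.0, 0.0, -147.7]
contact_force: [-0.8, 0.1, -0.3]
gripper_width: 0.0648
gripper_force: 0.0
[ 0.4485 -0.311   0.1456] [-180.      0.   -147.71]
[[106 105 104 108 108 107 108 108 106 109 108 108]
 [107 106 105 106 109 107 107 107 107 106 106 106]
 [105 104 103 106 108 108 106 107 107 109 106 109]
 [104 100  86  74  85  59  63 106 104 106 107 109]
 [ 87  90  93  96  83  56  57 105 103 105 107 106]
 [ 81  83  87  93  85  33  59 105 104 102 104 109]
 [ 71  69  76  75  76  18   9  77 104 106 103 105]
 [ 73  61  71  69  75  76  76  80  83 103 104 105]
 [ 49  73  67  67  68  72  77  75  77  82 102  92]] [[132 138 142 144 142 140 142 137 139 129 128 134]
 [143 130 136 140 141 143 140 141 141 140 127 128]
 [131 142 143 127 134 142 142 141 140 141 137 138]
 [128 133 172 178 174  74  77 142 142 139 140 140]
 [172 173 173 173 175  68  71 131 141 143 138 139]
 [174 173 173 173 175 176 133 148 125 135 142 141]
 [182 182 182 180 178 189 170 175 154 140 131 138]
 [182 181 184 184 180 179 175 175 173 144 152 136]
 [ 78 182 183 184 184 185 182 180 173 172 133  91]]
```

```bash
python3 - <<'E'
from h import *
d=np.load("w_r.npz");im=d["im"];st=dict(tcp_pos=d["pos"],eef_rot=d["rot"],joints=r.get_state()["joints"])
h=cv2.cvtColor(im,cv2.COLOR_RGB2HSV)[130:225,230:300];m=(h[:,:,1]<66).astype(np.uint8);m=cv2.morphologyEx(m,3,np.ones((5,5)))
n,l,s,c=cv2.connectedComponentsWithStats(m);k=1+s[1:,4].argmax();print(s[k])
for v in range(s[k][1],s[k][1]+s[k][3],3):
    x=np.where(l[v]==k)[0];print(130+v,230+x.min(),230+x.max(),end=" | ")
b=cv2.boxPoints(cv2.minAreaRect(np.argwhere(l==k)[:,::-1].astype(np.float32)))+[230,130];print("\n",b)
R=Ro.from_euler("xyz",st["eef_rot"],degrees=True)
for z in(.0,.03):
    w=wristray(b,z,st);t=R.inv().apply(np.c_[w-st["tcp_pos"][:2],np.zeros(4)])*1000;print(z,t[:,:2].round(1).tolist())
E
```

```text
[ 14  36  25  41 930]
166 249 265 | 169 246 267 | 172 246 267 | 175 246 267 | 178 246 267 | 181 245 268 | 184 244 268 | 187 245 268 | 190 245 268 | 193 245 268 | 196 246 267 | 199 246 267 | 202 245 267 | 205 246 267 | 
 [[244. 166.]
 [268. 166.]
 [268. 206.]
 [244. 206.]]
0.0 [[19.5, -15.6], [19.5, 10.6], [-25.9, 11.0], [-25.9, -16.0]]
0.03 [[23.8, -14.2], [23.8, 9.6], [-17.4, 9.9], [-17.4, -14.6]]
```

The rattle is at pixels u 244–268, v 166–206, square to the tool and about 2.5 mm ahead and 2 mm to the side.

```bash
python3 -m pendant '[[2,-2,50,0,0,0],[2,-2,100,0,0,0],[2,-2,140,0,0,0],[2,-2,155,0,0,0],[2,-2,155,0,0,0],[2,-2,155,0,0,0],[2,-2,155,0,0,0]]'; python3 -m pendant '[[0,0,0,0,0,0],[0,0,0,0,0,0],[0,0,0,0,0,0],[0,0,0,0,0,0],[0,0,0,0,0,0],[0,0,0,0,0,0],[0,0,0,0,0,0],[0,0,0,0,0,0],[0,0,-60,0,0,0],[0,0,-110,0,0,0],[0,0,-110,0,0,0],[0,0,-110,0,0,0]]' 10 12;python3 - <<'E'
from h import *
row(.5620,.107,.1,-1.7)
# check placed ribs in w_p3: black spine strips
d=np.load("w_p3.npz");im=d["im"];st=dict(tcp_pos=d["pos"],eef_rot=d["rot"])
m=(im[60:230,225:290].max(2)<50).astype(np.uint8);n,l,s,c=cv2.connectedComponentsWithStats(m)
for i in range(1,n):
    if s[i][4]>80: print(s[i]+[225,60,0,0,0],(c[i]+[225,60]).round(1),wristray(c[i]+[225,60],.045,st).round(4))
cv2.imwrite("pics/x.png",im[:,:,::-1])
E
```

```text
time_s: 26.85
tcp_pos: [0.4486, -0.3149, -0.0079]
eef_rot: [-179.9, 0.1, -147.8]
contact_force: [0.2, -0.1, -0.2]
gripper_width: 0.065
gripper_force: 0.0
time_s: 28.35
tcp_pos: [0.4471, -0.3144, 0.1005]
eef_rot: [180.0, 0.0, -147.8]
contact_force: [-0.8, -0.6, -1.1]
gripper_width: 0.0259
gripper_force: 12.0
shift [-321.6  295.5    0.6] turn [-1.000e-04  4.000e-04 -9.796e-01] dyaw 56.1 j6 now -43.2
[251  96  11  22  93] [254.4 109.3] [[ 0.5618 -0.0206]]
[249 133  15  38 468] [256.2 150.6] [[0.5613 0.0139]]
[251 183  14  36 277] [258.3 199.1] [[0.5608 0.0558]]
```

```bash
python3 -m pendant '[[-321,295,0,0,0,-0.18],[-321,295,0,0,0,-0.36],[-321,295,0,0,0,-0.54],[-321,295,0,0,0,-0.72],[-321,295,0,0,0,-0.98],[-321,295,0,0,0,-0.98],[-321,295,0,0,0,-0.98],[-321,295,0,0,0,-0.98],[-321,295,0,0,0,-0.98],[-321,295,0,0,0,-0.98],[-321,295,0,0,0,-0.98],[-321,295,0,0,0,-0.98]]'; python3 -c "
from h import *
row(.5620,.1078,-.005,-1.7)"
```

```text
time_s: 29.85
tcp_pos: [0.562, 0.1053, 0.1007]
eef_rot: [-180.0, 0.0, -91.7]
contact_force: [-0.6, 0.0, -1.0]
gripper_width: 0.0257
gripper_force: 12.0
shift [-2.500e+00  1.000e-01  1.057e+02] turn [-0.0002  0.0001 -0.0004] dyaw 0.0 j6 now -31.9
```

```bash
python3 -m pendant '[[-2,0,50,0,0,0],[-2,0,90,0,0,0],[-2,0,101,0,0,0],[-2,0,105,0,0,0],[-2,0,105,0,0,0],[-2,0,105,0,0,0],[-2,0,105,0,0,0]]'; python3 -m pendant '[[0,0,0,0,0,0],[0,0,0,0,0,0],[0,0,0,0,0,0],[0,0,0,0,0,0],[0,0,-10,0,0,0],[0,0,-60,0,0,0],[0,0,-120,0,0,0],[-20,0,-160,0,0,0],[-20,0,-160,0,0,0],[-20,0,-160,0,0,0],[-20,0,-160,0,0,0]]' 60; python3 look.py w_p4; python3 - <<'E'
import cv2,numpy as np
a=cv2.imread("pics/w_p4.png")[30:230,160:360];cv2.imwrite("pics/m14.png",cv2.resize(a,(600,600),interpolation=2))
E
```

```text
time_s: 30.72
tcp_pos: [0.5625, 0.1083, -0.0035]
eef_rot: [-179.9, 0.0, -91.7]
contact_force: [-0.6, -0.5, -0.4]
gripper_width: 0.0257
gripper_force: 12.0
time_s: 32.1
tcp_pos: [0.5618, 0.1274, 0.1544]
eef_rot: [179.9, -0.1, -91.7]
contact_force: [0.3, 0.3, -0.4]
gripper_width: 0.0602
gripper_force: 0.0
[0.5618 0.1274 0.1544] [ 1.7988e+02 -6.0000e-02 -9.1680e+01]
```

View pics/m14.png

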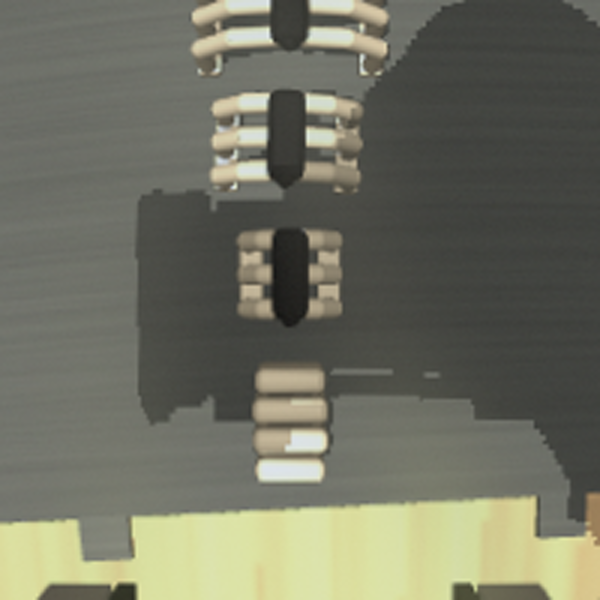

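```bash
python3 - <<'E'
from h import *
d=np.load("w_p4.npz");st=dict(tcp_pos=d["pos"],eef_rot=d["rot"])
for n,p,z in(("largeRear",(290,40),.046),("med",(286.5,141),.040),("small",(290,273),.034),("rattle",(290.5,425),.03),("rat front",(290,366),.03),("rat rear",(290,483),.03)):
    print(n,wristray([p[0]/3+159.7,p[1]/3+29.7],z,st).round(4))
E
```

```text
largeRear [[ 0.5586 -0.018 ]]
med [[0.5606 0.0149]]
small [[0.5608 0.0583]]
rattle [[0.5621 0.11  ]]
rat front [[0.5617 0.0897]]
rat rear [[0.5629 0.1303]]
```

The view shows all four pieces upright on one line (large 290, medium 287, small 290, rattle 290). The gaps behind the large rib measure about 15, 13 and 16 mm, so I'm handing in.

```bash
python3 -c "
from plant import r
print(r.close_job())"
```

```text
the job is handed in; nothing more can be done
None
```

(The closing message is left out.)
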